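# Tip the worn valve tappet into the yellow bin

## Task

The valve tappet with the reddish-brown top is due for a new shim. Set it down gently, standing upright, on the half of the level rocker tray nearest the yellow bin and let go, so that its own weight tips the tray and it slides off into the yellow bin; never push the tray with the gripper or drop the tappet onto it. Leave the grey-topped tappet standing where it is.

Things in the scene. Friction and masses are not known exactly. Their poses are not given: they have to be found in the camera images.
- red_tappet: The tappet to move: an upright plain steel cylinder, 34 mm in diameter and 46 mm tall, about 150 g, with a dark reddish-brown disc (31 mm) on its top face and a thin dark band round it. It stands on the bench. Origin at its very centre, 23 mm above its foot; z along its axis, up.
- rocker: Rocker: white slippery tray, 126 x 200 mm (x, y), 4 mm lips along the two long sides, ends open, 140 mm above the bench between grey uprights (10 mm above the floor, at x = +-72 mm). Origin: middle of the tray floor, on the pivot (black line); x: pivot axis, y: towards one bin, z: up. Level when empty; a tappet 40-75 mm from the line tips its end 0.5 rad and slides off; level again in 2 s.
- yellow_bin_in (a point): The yellow open bin, 150 x 150 mm and 70 mm high, walls 4 mm, fixed on the bench under one end of the rocker tray (a like blue bin is under the other end; which is which changes). The point is the centre of its inner floor, 170 mm from the tray's pivot line along the tray; z up.
- grey_tappet: The other tappet, same size and steel, but with a dark grey top disc; it stands on the bench at least 95 mm from the reddish-brown one, centre to centre. Origin at its very centre, z along its axis, up. To be left standing.
Things that resemble listed ones, but are neither listed nor needed, are in the scene too. Of the things shaped like the part that bears yellow_bin_in, the yellow one is meant.

How it is judged (in metres and radians):
On the way:
1. The reddish-brown tappet, let go, rides on the rocker tray while its weight tips the tray by more than 0.15 rad (x of red_tappet in the frame of rocker between -0.06 and 0.06 m and y of red_tappet in the frame of rocker between -0.105 and 0.105 m and z of red_tappet in the frame of rocker between 0.01 and 0.036 m and angle between rocker's own z axis and vertical above 0.15 rad and contact force between the fingers and red_tappet below 0.3 N), for 0.03 s.
At the end, for the whole second after the job is handed in: The reddish-brown tappet lies or stands at rest inside the yellow bin (its centre within the bin's walls and less than 50 mm above the bin's floor), having tipped the tray, and the tray is level again within 0.1 rad (x of red_tappet in the frame of yellow_bin_in between -0.075 and 0.075 m and y of red_tappet in the frame of yellow_bin_in between -0.075 and 0.075 m and z of red_tappet in the frame of yellow_bin_in between 0.005 and 0.05 m and linear speed of red_tappet below 0.03 m/s and angle between rocker's own z axis and vertical below 0.1 rad); the robot touches nothing.
It fails at once if The gripper or arm pushes the rocker tray with more than 4 N (contact force between any of the arm, the fingers and rocker above 4 N).
It fails at once if The tappet is dropped onto the tray from more than about 17 mm (x of red_tappet in the frame of rocker between -0.06 and 0.06 m and y of red_tappet in the frame of rocker between -0.105 and 0.105 m and z of red_tappet in the frame of rocker between 0.04 and 0.3 m and contact force between red_tappet and anything else below 0.02 N).
It fails at once if The grey-topped tappet is moved by more than 20 mm or tipped (distance of grey_tappet from where it was at the start of the episode above 0.02 m or angle between grey_tappet's own z axis and vertical above 0.3 rad).
It also fails if it takes over 43 s, if anything falls off the work surface, if the arm or the gripper's body presses on something with over 40 N, if the wrist force passes 120 N, or if a joint passes its speed limit or range.

## Robot

A 7-joint arm with a two-finger parallel gripper is mounted at the origin on the work surface. World frame = base frame: x ahead of the robot, y to its left, z up, the work surface at z = 0. Lengths are in m, angles in degrees, forces in N, time in s.
With the tool pointing down it reaches from about 0.425 to 0.975 m from the base axis. Payload 16.7 kg.
Tool frame: the origin (TCP) lies midway between the tips of the shut fingers; the grasp point (between the pads) lies robot.grip_depth behind it (robot.grip_depth is the distance from the TCP to the grasp point, in m); z points along the fingers, y is the direction in which the jaws open and shut (so a half turn about z gives the same grasp; the last joint's range is limited). The gripper opens to 85 mm and grips with 20 to 120 N. Pads are 22 mm wide; open, the fingers measure 114 mm over their backs; the gripper's body (76 mm by 85 mm) begins 54 mm behind the grasp point. The pads swing forward as they close: fully open they stand 13 mm farther back than shut.
Start: joints at [55.491, 24.414, 4.234, 92.017, -1.954, 63.644, -3.845], TCP at [0.295, -0.607, 0.21] pointing down, gripper open.
Joint ranges: [-163.25, 163.25], [-28.42, 122.38], [-70.27, 78.77], [12.13, 141.07], [-58.53, 238.53], [9.26, 117.41], [-156.51, 156.51]. Speed limits (degrees/s): [108.29, 108.29, 136.94, 136.94, 172.46, 172.46, 172.46].

## Interface

Orientations are given as [roll, pitch, yaw] about the fixed x, y, z axes, in that order (R = Rz(yaw) Ry(pitch) Rx(roll)).
In Python, from rig import robot gives the robot as it stands.
- The arm moves only by the tool servo_tool, never from a script. Its argument "motion" is a list of rows, each a list of 5 numbers: the opening, from 0 (shut) to 1 (fully open), then the shift along the tool's x, y, z in m, then the turn about the tool's z in degrees. In form: [[grip, x, y, z, spin], ...]. A call has 1 to 12 rows; each row is the pose to reach, as a shift and turn from the pose measured when the call began, along the tool's axes at that moment; what a row does not reach only later rows make up. A row lasts 1/8 s, in which the tool goes at most 62.5 mm and 10.7 degrees, less where a joint would pass 70% of its speed; a pose out of reach is approached as far as the arm can. A call with a gripper value outside its range is refused whole. The fingers move at their own pace and stop on an object; "grip_force" is the grip in N (left out, the last holds). Time passes only in rows, so rows that repeat a pose let the fingers close. It gives the time, the measured TCP pose, the force and the opening at its end, in the units of the state.
- robot.sense(): the state, without advancing time (a new reading comes with each control period).
- robot.grab_frame(name): name is "side" or "top"; returns a dict with "image" (420x560x3 uint8, red, green, blue), "K" (3x3 intrinsics, pixels), "cam_to_world" (4x4, takes a point from camera to world coordinates). Camera axes: x right, y up, looking along -z (the intrinsics and any distortion apply to the point x, -y, -z); pixel columns grow to the right and rows downward; lengths in m; the calibration is good to about 2 mm. A picture is of the moment at which its call begins. There is no depth.
- robot.sign_off(): hands the job in, once; it reports no verdict.
The state is a dict: "clock": time; "joints": joint angles; "dq": joint speeds; "effort": joint torques, N m; "tool_pos": TCP position; "tool_rot": TCP orientation; "ft_force": force on the tool from outside, world axes, zero at the start; "ft_torque": the same for the moment, N m; "grip_width": opening from 0.0 (shut) to 1.0 (fully open).
Only numpy, scipy, OpenCV 4.12 (cv2) and the standard library are available. Lean on these libraries where they do the work, as an engineer would, in place of code of your own. Each camera call takes 0.05 s, during which the arm holds its last target.

## Working session

There is one attempt and no reset: what is moved stays moved. The work goes in short steps, Python scripts to look and compute and a tool call to move; the robot and the scene stay as the last step left them, time stands still between calls to the robot, and variables do not carry over. Pictures are saved under pics/ and viewed, and the job is handed in when it is done.

Besides the shell and the picture viewer there is one more tool, called after "Emit:" in YAML: its name, and indented under it one key for each argument. servo_tool: Moves the arm, as the interface text tells. Its arguments: {"type":"object","properties":{"motion":{"type":"array","items":{"type":"array","items":{"type":"number"}}},"grip_force":{"type":"number"}},"required":["motion"]}

```bash
mkdir -p pics; ls
python3 - <<'E'
from rig import robot
import cv2
s=robot.sense();print(s,robot.grip_depth)
for n in("side","top"):
    f=robot.grab_frame(n);cv2.imwrite(f"pics/{n}0.png",f["image"][:,:,::-1]);print(n,f["K"],f["cam_to_world"],[k for k in f])
E
```

```text
pics
{'clock': 0.0, 'joints': array([55.49024489, 24.45134254,  4.23031811, 92.05317885, -1.95441355,
       63.6460496 , -3.84430182]), 'dq': array([ 0.02496717, -0.08144746,  0.02148357,  0.01938081, -0.05321549,
        0.08336024,  0.02841326]), 'effort': array([-2.06588418e-03, -9.49831581e+01,  3.75989333e+00, -4.63510072e+01,
        1.90017326e-02,  1.03014323e-02,  1.24170106e-05]), 'tool_pos': array([ 0.29508828, -0.60656611,  0.20938318]), 'tool_rot': array([-1.79921714e+02,  4.92347966e-03,  2.59430836e+01]), 'ft_force': array([0.10649291, 0.50658885, 1.06217932]), 'ft_torque': array([ 0.07618214, -0.0386469 ,  0.00034286]), 'grip_width': 0.9990048246246396} 0.0187
side [[487.9413795    0.         285.23425667]
 [  0.         487.9413795  201.33214152]
 [  0.           0.           1.        ]] [[ 0.98032487  0.10745207 -0.16558143  0.21378516]
 [-0.19727329  0.50438351 -0.84064292 -1.02951491]
 [-0.00681228  0.85676795  0.51565712  0.70353775]
 [ 0.          0.          0.          1.        ]] ['image', 'K', 'cam_to_world']
top [[538.21489249   0.         280.00557286]
 [  0.         538.21489249 212.41192751]
 [  0.           0.           1.        ]] [[-0.01242945  0.98700154 -0.16022941  0.2000221 ]
 [-0.99992104 -0.01197207  0.00381966 -0.05297302]
 [ 0.00185173  0.16026424  0.98707241  1.240484  ]
 [ 0.          0.          0.          1.        ]] ['image', 'K', 'cam_to_world']
```

View pics/side0.png

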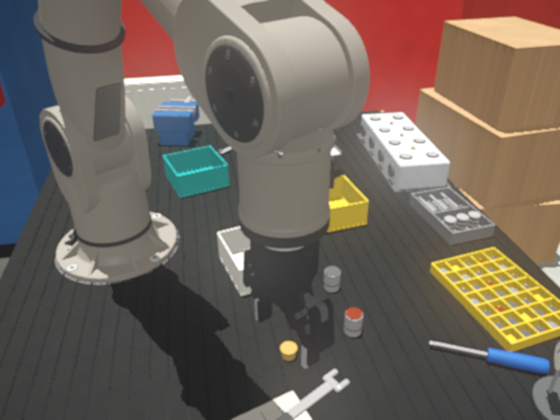

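View pics/top0.png

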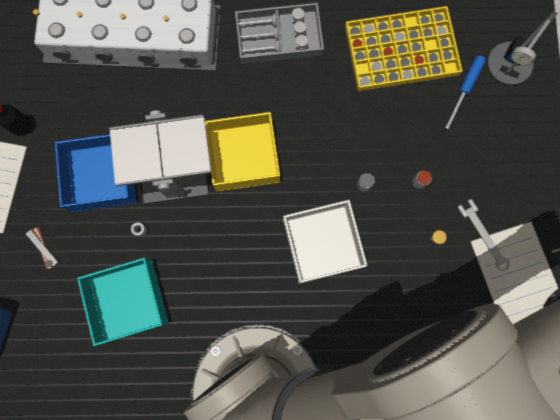

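The side view is mostly blocked by the arm. It shows the red-topped tappet at about (353,318) and the grey-topped one at (332,275). In the top view the red-topped tappet is at (424,178), the grey-topped one at (367,181), the tray at about (160,150) with its black line, and the yellow bin at (243,150). There are two candidates for the tappet: (424,178) has the reddish-brown top and fits, (367,181) is grey. The orange cap at (439,237) is too short to be a tappet. Next I'll measure and check an enlarged crop.

```bash
cat > h.py <<'E'
import numpy as np,cv2
def ray(f,u,v):
    K=f["K"];T=f["cam_to_world"]
    d=T[:3,:3]@np.array([(u-K[0,2])/K[0,0],-(v-K[1,2])/K[1,1],-1.]);return T[:3,3],d
def onz(f,u,v,z):
    o,d=ray(f,u,v);return o+d*(z-o[2])/d[2]
def blobs(m,mn=15):
    n,l,s,c=cv2.connectedComponentsWithStats(m.astype(np.uint8)*255)
    return [(s[i],c[i],l==i) for i in range(1,n) if s[i][4]>=mn]
E
python3 - <<'E'
from rig import robot
from h import *
f=robot.grab_frame("top");im=f["image"];h=cv2.cvtColor(im,cv2.COLOR_RGB2HSV)
red=((h[...,0]<8)|(h[...,0]>172))&(h[...,1]>110)&(h[...,2]>70)
for s,c,_ in blobs(red):
    print("red",s,c,onz(f,*c,.046))
roi=np.zeros(red.shape,bool);roi[100:200,100:220]=1
w=(h[...,1]<40)&(h[...,2]>150)&roi
ww=cv2.morphologyEx(w.astype(np.uint8),cv2.MORPH_CLOSE,np.ones((7,7)))
for s,c,m in blobs(ww,500):
    cn=max(cv2.findContours(m.astype(np.uint8),0,2)[0],key=cv2.contourArea)
    r=cv2.minAreaRect(cn);p=np.array([onz(f,*q,.14) for q in cv2.boxPoints(r)]);print("tray",s,r,"\n",p,p.mean(0),np.linalg.norm(np.diff(p,axis=0),axis=1))
y=(h[...,0]>18)&(h[...,0]<35)&(h[...,1]>120)&(h[...,2]>60)
for s,c,m in blobs(y,800): print("yel",s,c,onz(f,*c,.07))
# bin rim
a=cv2.resize(im[100:220,100:300],None,fx=4,fy=4,interpolation=3)[:,:,::-1];cv2.imwrite("pics/tray.png",a)
a=cv2.resize(im[140:260,340:460],None,fx=5,fy=5,interpolation=3)[:,:,::-1];cv2.imwrite("pics/tap.png",a)
E
```

```text
red [354  40   7   6  33] [356.81818182  42.66666667] [ 0.79931828 -0.24472769  0.046     ]
red [385  48   7   6  34] [387.64705882  50.76470588] [ 0.77804045 -0.31691983  0.046     ]
red [416  56   6   7  31] [418.41935484  59.09677419] [ 0.75628238 -0.38859323  0.046     ]
red [418 170  14  14 150] [424.36       176.99333333] [ 0.47152394 -0.38682619  0.046     ]
red [ 37 227   6  12  25] [ 39.48 231.36] [0.35756022 0.48017778 0.046     ]
tray [ 110  111  101   77 5380] ((159.0461883544922, 148.86924743652344), (76.6534652709961, 96.12691497802734), 82.87498474121094) 
 [[0.58961056 0.3098184  0.14      ]
 [0.61384222 0.10684813 0.14      ]
 [0.44706086 0.08517864 0.14      ]
 [0.42404623 0.28355909 0.14      ]] [0.51863997 0.19635106 0.14      ] [0.20441161 0.1681832  0.19971098]
yel [ 345    6  118   85 5603] [403.92718187  47.22416563] [ 0.77473482 -0.34978547  0.07      ]
yel [ 205  112   76   80 4893] [242.61373391 151.28877989] [0.53000808 0.0246836  0.07      ]
```

View pics/tray.png

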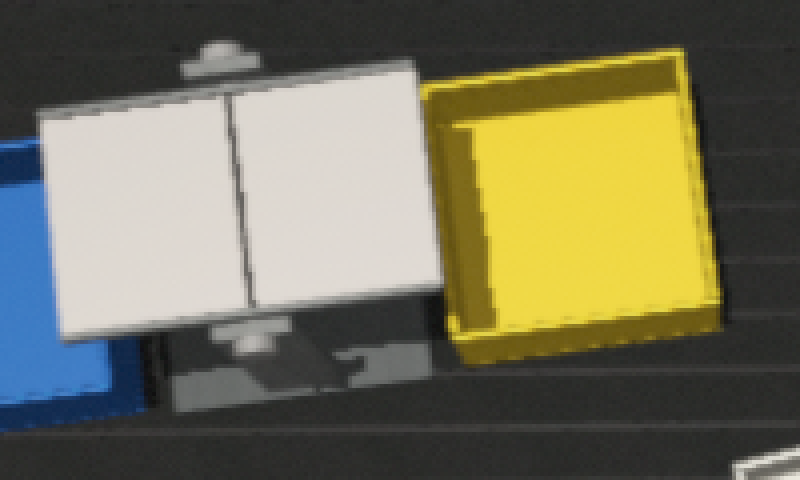

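View pics/tap.png

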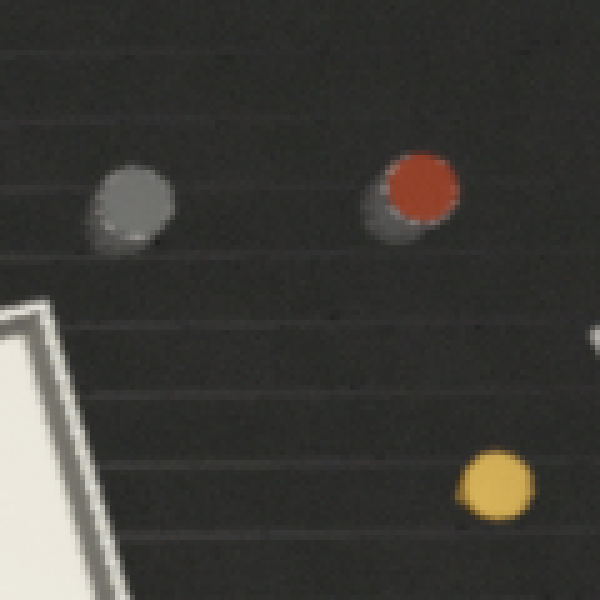

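The crop confirms (424,177) as the reddish-brown top; the other candidate is plain grey. Next: the tray frame from its corners and line, plus a side-view cross-check.

Run:
```python
from rig import robot
from h import *
f=robot.grab_frame("top")
cv=lambda u,v:(100+(u+.5)/4-.5,100+(v+.5)/4-.5)
P={k:onz(f,*cv(*q),.14) for k,q in dict(TL=(40,115),TR=(415,70),BR=(441,283),BL=(62,333),L1=(230,95),L2=(253,305)).items()}
for k in P:print(k,P[k])
print("floor centre",(P['TL']+P['TR']+P['BR']+P['BL'])/4,"line mid",(P['L1']+P['L2'])/2)
e=lambda a,b:(np.linalg.norm(P[b]-P[a]),np.degrees(np.arctan2(*(P[b]-P[a])[[1,0]])))
for a,b in(("TL","TR"),("BL","BR"),("TL","BL"),("TR","BR"),("L1","L2")):print(a,b,e(a,b))
y=[onz(f,*cv(*q),.07) for q in((422,86),(684,50),(719,302),(450,335))];print("yellow rim",np.array(y),np.mean(y,0))
print("grey",onz(f,340+134/5,140+203/5,.046))
red=onz(f,424.36,176.99,.046)
g=robot.grab_frame("side");im=g["image"];h=cv2.cvtColor(im,cv2.COLOR_RGB2HSV)
m=((h[...,0]<8)|(h[...,0]>172))&(h[...,1]>110)&(h[...,2]>70);m[:290]=0;m[340:]=0;m[:,:330]=0;m[:,380:]=0
for s,c,_ in blobs(m): print(s,c,onz(g,*c,.046))
s=robot.sense();print(s['clock'],s['tool_pos'],s['tool_rot'])
a=np.radians(s['tool_rot'][2]);d=red[:2]-s['tool_pos'][:2]
print("tool dx,dy",d@[np.cos(a),np.sin(a)],d@[np.sin(a),-np.cos(a)])
```

```text
TL [0.56387363 0.30239301 0.14      ]
TR [0.58645785 0.10358949 0.14      ]
BR [0.46976827 0.08875057 0.14      ]
BL [0.44534111 0.28638319 0.14      ]
L1 [0.57374329 0.2018184  0.14      ]
L2 [0.45912871 0.18702313 0.14      ]
floor centre [0.51636022 0.19527907 0.14      ] line mid [0.516436   0.19442076 0.14      ]
TL TR (np.float64(0.20008220237340904), np.float64(-83.51894328676875))
BL BR (np.float64(0.19913648584179452), np.float64(-82.95404614645706))
TL BL (np.float64(0.11960882888926871), np.float64(-172.3077868707414))
TR BR (np.float64(0.11762930426343321), np.float64(-172.75283494901475))
L1 L2 (np.float64(0.11556557438617227), np.float64(-172.6445309666214))
yellow rim [[ 0.60153953  0.10948765  0.07      ]
 [ 0.6210898  -0.03906132  0.07      ]
 [ 0.47420916 -0.05714366  0.07      ]
 [ 0.45721892  0.09251669  0.07      ]] [0.53851435 0.02644984 0.07      ]
grey [ 0.46471137 -0.25559148  0.046     ]
[346 307  16  12 152] [353.84868421 312.40789474] [ 0.47154656 -0.38451295  0.046     ]
0.25 [ 0.2951618  -0.60681331  0.20977061] [-1.79964749e+02  1.39533232e-03  2.59379167e+01]
tool dx,dy 0.25482540506164497 -0.12068343628610803
```

Both views put the red tappet at (0.471,-0.386). The tray measures 200 mm long, centred at (0.516,0.195), and the yellow bin centre is 0.17 m from it, so these all fit. Move above the tappet.

Emit:
servo_tool:
  motion:
    - [1,0.03,-0.015,0,0]
    - [1,0.075,-0.035,0,-4]
    - [1,0.12,-0.06,0,-8]
    - [1,0.17,-0.08,0,-13]
    - [1,0.21,-0.1,0.02,-18]
    - [1,0.24,-0.114,0.05,-22]
    - [1,0.255,-0.12,0.08,-25]
    - [1,0.255,-0.12,0.09,-25]
    - [1,0.255,-0.12,0.09,-25]
    - [1,0.255,-0.12,0.09,-25]
  grip_force: 30

```text
clock: 1.5
tool_pos: [0.4717, -0.3886, 0.121]
tool_rot: [180.0, 0.0, 50.8]
ft_force: [0.1, 0.4, 1.7]
grip_width: 1.001
```

Run:
```python
from rig import robot
from h import *
for n in("side","top"):
    f=robot.grab_frame(n);cv2.imwrite(f"pics/{n}1.png",f["image"][:,:,::-1])
s=robot.sense();print(s['clock'],s['tool_pos'],s['tool_rot'],s['joints'],s['grip_width'])
a=np.radians(s['tool_rot'][2]);d=np.array([.4715,-.386])-s['tool_pos'][:2]
print(d,"tool dx,dy",d@[np.cos(a),np.sin(a)],d@[np.sin(a),-np.cos(a)])
```

```text
1.6 [ 0.4719059  -0.38832206  0.12095256] [ 1.79942667e+02 -4.38959172e-03  5.08518540e+01] [ 38.24165862  23.89685823  -6.15294011 104.83584316   3.18867567
  51.37544346  -8.52469479] 1.0000298151135627
[-0.0004059   0.00232206] tool dx,dy 0.0015445414968940357 -0.0017807600480417571
```

View pics/side1.png

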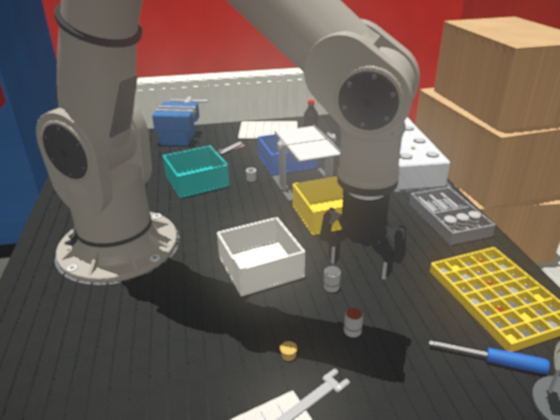

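The fingers are over the red tappet at (353,318), and the grey one at (332,275) is clear. Descend and grip.

Emit:
servo_tool:
  motion:
    - [1,0.0015,-0.0018,0.03,0]
    - [1,0.0015,-0.0018,0.06,0]
    - [1,0.0015,-0.0018,0.09,0]
    - [1,0.0015,-0.0018,0.11,0]
    - [1,0.0015,-0.0018,0.11,0]
    - [1,0.0015,-0.0018,0.11,0]
    - [0.6,0.0015,-0.0018,0.11,0]
    - [0.3,0.0015,-0.0018,0.11,0]
    - [0.2,0.0015,-0.0018,0.11,0]
    - [0.2,0.0015,-0.0018,0.11,0]
    - [0.2,0.0015,-0.0018,0.11,0]
    - [0.2,0.0015,-0.0018,0.11,0]
  grip_force: 30

```text
clock: 3.1
tool_pos: [0.4718, -0.3862, 0.0114]
tool_rot: [179.9, -0.0, 50.9]
ft_force: [-1.6, 2.0, 5.9]
grip_width: 0.381
```

Emit:
servo_tool:
  motion:
    - [0.2,0,0,-0.02,0]
    - [0.2,0,0,-0.05,0]
    - [0.2,0,0,-0.09,0]
    - [0.2,0,0,-0.13,0]
    - [0.2,0,0,-0.17,0]
    - [0.2,0,0,-0.21,0]
    - [0.2,0,0,-0.24,0]
    - [0.2,0,0,-0.24,0]
    - [0.2,0,0,-0.24,0]

```text
clock: 4.22
tool_pos: [0.4711, -0.3857, 0.2514]
tool_rot: [179.9, -0.0, 50.9]
ft_force: [0.4, 0.1, -2.9]
grip_width: 0.381
```

Run:
```python
from rig import robot
from h import *
for n in("side","top"):
    f=robot.grab_frame(n);cv2.imwrite(f"pics/{n}2.png",f["image"][:,:,::-1])
s=robot.sense();print(s['clock'],s['tool_pos'],s['tool_rot'],s['joints'],s['grip_width'])
a=np.radians(s['tool_rot'][2])
c=np.array([.5163,.195]);u=np.array([np.cos(np.radians(-83.1)),np.sin(np.radians(-83.1))])
t=c+.056*u;d=t-s['tool_pos'][:2]
print(t,d,"tool dx,dy",d@[np.cos(a),np.sin(a)],d@[np.sin(a),-np.cos(a)],"yaw to",96.9-s['tool_rot'][2])
```

```text
4.325 [ 0.47093415 -0.38560772  0.25057469] [-1.79997589e+02  3.54952969e-04  5.08549255e+01] [38.31334806 16.57262619 -6.27516643 97.82030086  1.9601434  65.71597973
 -7.65463507] 0.38185737857040375
[0.52302766 0.13940559] [0.05209351 0.52501331] tool dx,dy 0.440059995214803 -0.29103249542645393 yaw to 46.04507447008186
```

View pics/side2.png

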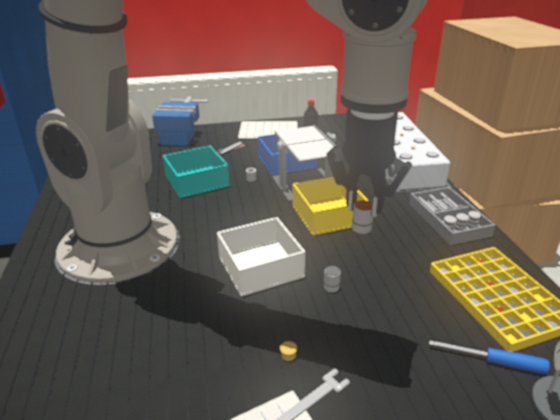

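The tappet is held upright at (362,213) and the grey one stands untouched at (332,279). Carry it over to the tray.

Emit:
servo_tool:
  motion:
    - [0.2,0.02,-0.013,0,-2]
    - [0.2,0.055,-0.036,0,-5]
    - [0.2,0.095,-0.063,0,-9]
    - [0.2,0.135,-0.09,0,-13]
    - [0.2,0.175,-0.117,0,-18]
    - [0.2,0.215,-0.144,0,-22]
    - [0.2,0.255,-0.17,0,-27]
    - [0.2,0.295,-0.196,0,-31]
    - [0.2,0.335,-0.222,0,-36]
    - [0.2,0.375,-0.248,0,-40]
    - [0.2,0.41,-0.272,0,-43]
    - [0.2,0.43,-0.285,0,-46]

```text
clock: 5.82
tool_pos: [0.5204, 0.1305, 0.2501]
tool_rot: [-179.9, -0.0, 97.2]
ft_force: [0.0, -0.4, -2.3]
grip_width: 0.379
```

Emit:
servo_tool:
  motion:
    - [0.2,0,0,0,0]
    - [0.2,0,0,0,0]
    - [0.2,0,0,0,0]

```text
clock: 6.2
tool_pos: [0.5204, 0.1292, 0.25]
tool_rot: [-179.9, 0.0, 97.1]
ft_force: [0.3, 1.0, -2.1]
grip_width: 0.38
```

```bash
cat > st.py <<'E'
from rig import robot
from h import *
import sys
k=sys.argv[1]
for n in("side","top"):
    f=robot.grab_frame(n);cv2.imwrite(f"pics/{n}{k}.png",f["image"][:,:,::-1])
    if n=="side": a=f["image"][100:220,240:400]; cv2.imwrite(f"pics/c{k}.png",cv2.resize(a,None,fx=5,fy=5,interpolation=2)[:,:,::-1])
s=robot.sense();print(s['clock'],s['tool_pos'],s['tool_rot'],s['joints'],s['grip_width'],s['ft_force'])
a=np.radians(s['tool_rot'][2])
t=np.array([.523,.1394]);d=t-s['tool_pos'][:2]
print(d,"tool dx,dy",d@[np.cos(a),np.sin(a)],d@[np.sin(a),-np.cos(a)],"yaw to",96.9-s['tool_rot'][2])
E
python3 st.py 3
```

```text
6.3 [0.52049377 0.12953294 0.25014943] [-1.79945960e+02 -1.55260893e-03  9.70743199e+01] [  6.56717243  11.80597384 -31.32571718 105.47544941   6.74278819
  64.60693881 -20.0507506 ] 0.38228829755383054 [ 0.68339749 -0.88530613 -1.1986986 ]
[0.00250623 0.00986706] tool dx,dy 0.009483287559416407 0.0037023425520009766 yaw to -0.17431993167868143
```

View pics/c3.png

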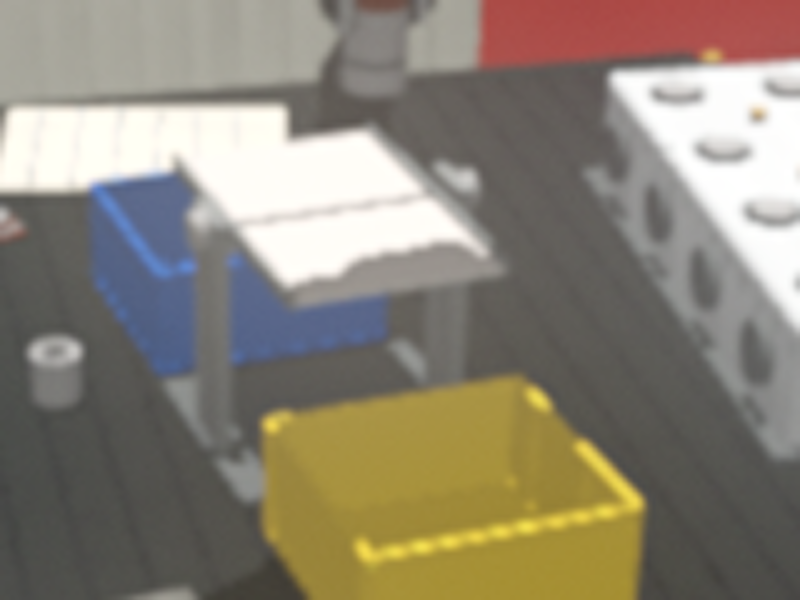

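View pics/top3.png

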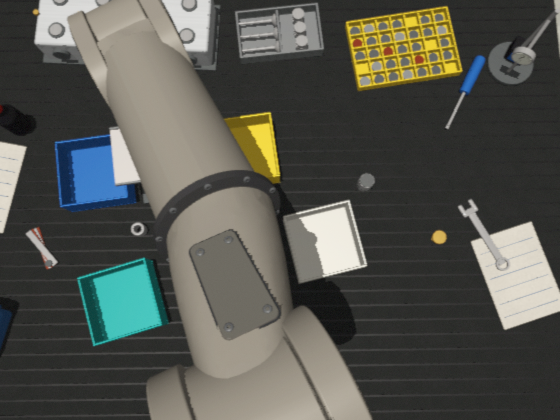

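The tappet is held upright at the top of the side crop, over the tray's yellow half. Correct x and y, then lower to about 10 mm above the floor and look.

Emit:
servo_tool:
  motion:
    - [0.2,0.009,0.0037,0.015,0]
    - [0.2,0.0095,0.0037,0.035,0]
    - [0.2,0.0095,0.0037,0.055,0]
    - [0.2,0.0095,0.0037,0.075,0]
    - [0.2,0.0095,0.0037,0.085,0]
    - [0.2,0.0095,0.0037,0.088,0]
    - [0.2,0.0095,0.0037,0.088,0]
    - [0.2,0.0095,0.0037,0.088,0]

```text
clock: 7.3
tool_pos: [0.5233, 0.1396, 0.1628]
tool_rot: [180.0, -0.0, 97.1]
ft_force: [-0.0, 0.6, -1.9]
grip_width: 0.384
```

```bash
python3 st.py 4
```

```text
7.4 [0.52320483 0.13949001 0.16265007] [-1.79997774e+02 -4.18501765e-03  9.70686878e+01] [  4.2263476   17.51331442 -30.80023282 110.43306523  10.8514052
  54.89008672 -24.61446647] 0.37933192845388286 [ 0.03943818 -0.24375481 -1.24301075]
[-2.04833245e-04 -9.00072987e-05] tool dx,dy -6.411657902207145e-05 -0.000214352598528246 yaw to -0.1686878027842056
```

View pics/c4.png

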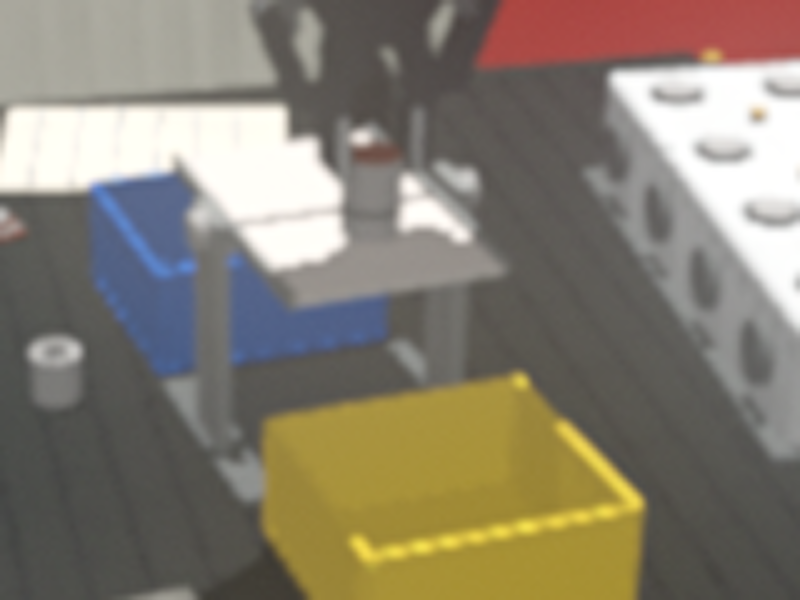

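The tappet hangs about 11 mm over the yellow half, midway between the lips, with its foot at crop (370,215). The jaws are along the pivot axis, so the slide path is free. Lower 9 mm slowly and look at the gap.

Emit:
servo_tool:
  motion:
    - [0.2,0,0,0.003,0]
    - [0.2,0,0,0.006,0]
    - [0.2,0,0,0.008,0]
    - [0.2,0,0,0.0095,0]
    - [0.2,0,0,0.0095,0]
    - [0.2,0,0,0.0095,0]

```text
clock: 8.15
tool_pos: [0.5232, 0.1395, 0.1532]
tool_rot: [180.0, -0.0, 97.1]
ft_force: [0.9, -0.7, -2.6]
grip_width: 0.386
```

```bash
python3 st.py 5
```

```text
8.25 [0.52321026 0.13951073 0.15323754] [ 1.79996027e+02 -1.45494484e-03  9.70744056e+01] [  4.00722967  18.15567758 -30.64361518 110.94328112  11.34511345
  53.83715557 -25.04621685] 0.3860813031973321 [-0.49762653 -0.14613016 -1.04544358]
[-0.00021026 -0.00011073] tool dx,dy -8.399501274433129e-05 -0.00022230048139555242 yaw to -0.17440558844528198
```

View pics/c5.png

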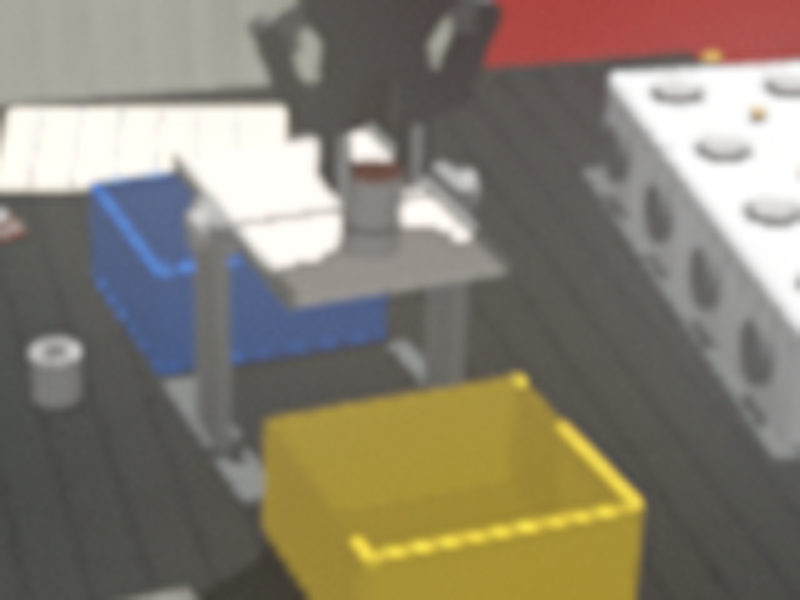

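The tray is still level and the foot is 1–2 mm above it. Lower 1 mm more and open the jaws.

Emit:
servo_tool:
  motion:
    - [0.2,0,0,0.001,0]
    - [0.2,0,0,0.001,0]
    - [0.75,0,0,0.001,0]
    - [0.75,0,0,0.001,0]
    - [0.75,0,0,0.001,0]
    - [0.75,0,0,0.001,0]

```text
clock: 9.0
tool_pos: [0.5233, 0.1395, 0.1523]
tool_rot: [180.0, -0.0, 97.1]
ft_force: [-0.4, -0.7, -0.3]
grip_width: 0.75
```

```bash
python3 st.py 6
```

```text
9.1 [0.52324339 0.13952644 0.15224825] [ 1.79993132e+02 -2.73662869e-03  9.70724740e+01] [  3.98209377  18.22565391 -30.62437913 110.99357085  11.39759867
  53.72463387 -25.09401816] 0.7510945979814391 [ 0.32292577 -0.46456395 -0.53262138]
[-0.00024339 -0.00012644] tool dx,dy -9.551366868860972e-05 -0.0002571073451921879 yaw to -0.1724739965468558
```

View pics/c6.png

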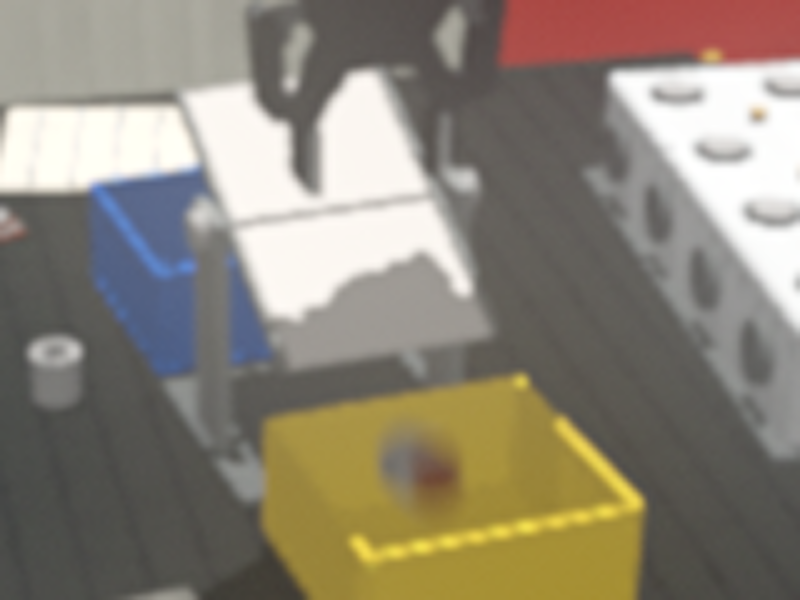

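The tray tipped and the tappet is dropping into the yellow bin at crop (420,470). Raise the gripper clear and let things settle.

Emit:
servo_tool:
  motion:
    - [0.75,0,0,-0.03,0]
    - [0.75,0,0,-0.07,0]
    - [0.75,0,0,-0.12,0]
    - [0.75,0,0,-0.16,0]
    - [0.75,0,0,-0.18,0]
    - [0.75,0,0,-0.18,0]
    - [0.75,0,0,-0.18,0]
    - [0.75,0,0,-0.18,0]
    - [0.75,0,0,-0.18,0]
    - [0.75,0,0,-0.18,0]
    - [0.75,0,0,-0.18,0]
    - [0.75,0,0,-0.18,0]

```text
clock: 10.6
tool_pos: [0.5232, 0.1395, 0.3323]
tool_rot: [180.0, -0.0, 97.1]
ft_force: [0.3, 0.6, 0.2]
grip_width: 0.75
```

Emit:
servo_tool:
  motion:
    - [0.75,0,0,0,0]
    - [0.75,0,0,0,0]
    - [0.75,0,0,0,0]
    - [0.75,0,0,0,0]
    - [0.75,0,0,0,0]
    - [0.75,0,0,0,0]
    - [0.75,0,0,0,0]
    - [0.75,0,0,0,0]
    - [0.75,0,0,0,0]
    - [0.75,0,0,0,0]
    - [0.75,0,0,0,0]
    - [0.75,0,0,0,0]

```text
clock: 12.1
tool_pos: [0.5233, 0.1395, 0.3322]
tool_rot: [180.0, -0.0, 97.1]
ft_force: [-0.1, -1.3, 0.1]
grip_width: 0.75
```

Emit:
servo_tool:
  motion:
    - [0.75,0,0,0,0]
    - [0.75,0,0,0,0]
    - [0.75,0,0,0,0]
    - [0.75,0,0,0,0]
    - [0.75,0,0,0,0]
    - [0.75,0,0,0,0]
    - [0.75,0,0,0,0]
    - [0.75,0,0,0,0]

```text
clock: 13.1
tool_pos: [0.5233, 0.1395, 0.3323]
tool_rot: [180.0, -0.0, 97.1]
ft_force: [0.0, -0.6, 0.8]
grip_width: 0.753
```

```bash
python3 st.py 7; python3 st.py 8; python3 -c "
import cv2,numpy as np
a,b=cv2.imread('pics/c7.png'),cv2.imread('pics/c8.png');print(cv2.absdiff(a,b).max())"
```

```text
13.2 [0.52324091 0.1395024  0.33227068] [ 1.79991233e+02 -3.85253355e-03  9.70688741e+01] [  6.59406867   8.95815071 -31.82594961  98.39056937   4.89866648
  74.02686809 -19.199115  ] 0.7467915808175744 [-0.31925583 -0.35199224 -0.41417314]
[-0.00024091 -0.0001024 ] tool dx,dy -7.197922307189849e-05 -0.0002516826469837965 yaw to -0.16887412902015342
13.3 [0.52325187 0.1394839  0.33224752] [ 1.79991304e+02 -2.82400061e-03  9.70694700e+01] [  6.5950014    8.95964162 -31.82572021  98.39177116   4.90049177
  74.02480462 -19.19796057] 0.7468770079997817 [ 0.82370279  0.07318069 -1.02484962]
[-2.51868360e-04 -8.38969055e-05] tool dx,dy -5.226097467804338e-05 -0.00026027898851258295 yaw to -0.16946995386034303
4
```

View pics/c8.png

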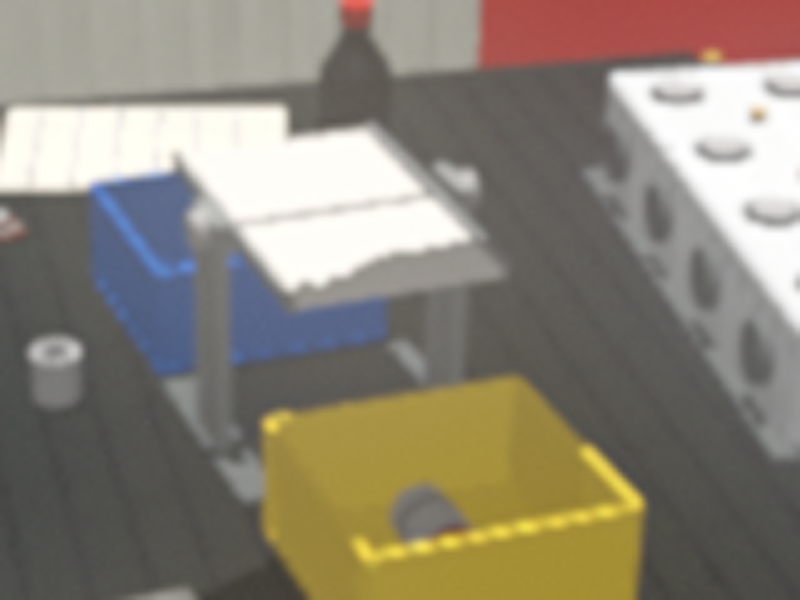

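View pics/side8.png

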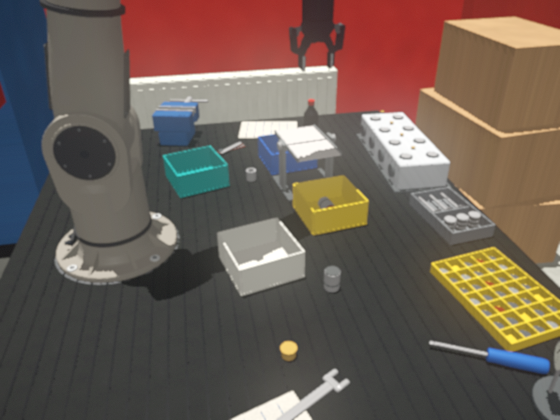

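View pics/top8.png

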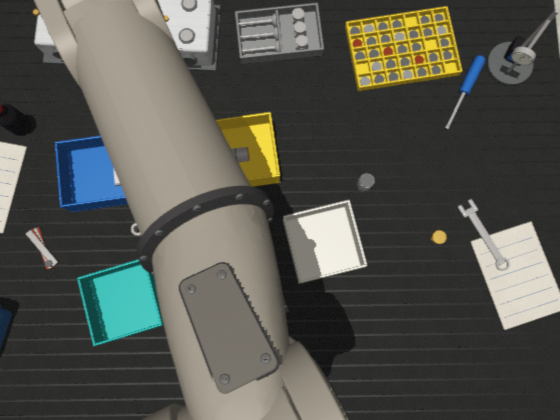

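The tappet lies still in the yellow bin (top view (241,155), side crop (425,512)). The tray is level again, the grey tappet is unmoved at (367,181), and the gripper is clear. Hand in.

```bash
python3 -c "
from rig import robot
print(robot.sign_off())"
```

```text
the job is handed in; nothing more can be done
None
```

I gripped the red-topped tappet and set it upright on the yellow half of the tray, about 56 mm from the pivot line. I let go with its foot about 1 mm above the floor. It tipped the tray on its own and slid into the yellow bin. I handed the job in at about 13.3 s.

The last pictures show:
- **Tappet:** it lies on its side in the yellow bin. Two side views 0.1 s apart were practically identical, so it is at rest.
- **Tray:** level again.
- **Grey tappet:** standing where it was.
- **Gripper:** clear of everything, about 19 cm above the tray.

No check failed. The two cameras differed by about 2 mm on the tappet's position. The release contact force and the size of the tip were not measured; I only saw the tray clearly tipped in the picture just after release.

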